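# Fit the white stage plate of a stereo microscope

## Task

Get the stereo microscope's stand ready for viewing: with a fingertip swing the stage clip that lies across the empty plate recess right out to the side, then gently push the white stage plate across the deck until it drops into the recess and lies flat and flush. Push only: do not pinch or lift the plate, and leave the frosted-glass plate and everything else on the deck and bench where it is.

Things in the scene. Friction and masses are not known exactly. Their poses are not given: they have to be found in the camera images.
- recess (a point): centre of the round black-floored plate recess in the dark-grey deck of the microscope stand, at deck level. The recess is 63 mm across and 6 mm deep, its sharp rim level with the deck. Axes are the stand's: x to its rear, y to its left, z up
- clip (a joint): angle of the right-hand stage clip about its upright post, rad. At 0 its straight blade points 121 deg counter-clockwise (from above) from the stand's x axis, across the recess; positive turns it counter-clockwise, out to the stand's right. From 1.2 it is clear of the recess, from 1.4 also of the plate's way in from the front; stop at 2.0. Light friction (0.4 N at the tip); it stays where left
- clip_pivot (a point): foot of the clip's pivot post at deck level, 45 mm towards the rear and 45 mm to the right of the recess centre; post 15 mm across and 13 mm high. Axes as the stand's. The left-hand clip is its mirror image, screwed tight and already turned out to the left
- clip_tip (a point): tip of the clip's blade, 72 mm from the pivot. The steel blade is 10 mm wide, 3 mm thick and stands 2.7 to 5.7 mm above the deck (the last 8 mm turn up to about 11 mm); a sliding plate does not pass under it
- scope: the microscope stand, which does not move; origin below the recess centre at bench level, axes as recess. Its deck is flat and level, 32 mm above the bench, and ends 145 mm before and 205 mm behind the recess centre and 120 mm to either side. A 25 mm steel pole, 340 mm high, rises 175 mm behind the recess centre; the head is turned aside to the rear left, 210 mm or more above the deck
- white_plate: opaque white plastic disc, 60 mm across, 6 mm thick, about 25 g, loose, lying flat on the deck in front of the recess, on the left or on the right; it slides easily. Origin at the centre of its underside, z is its axis. Seated, its top is level with the deck and its underside 6 mm below the deck
- glass_plate: spare frosted-glass disc of the same size, greenish and see-through, about 42 g, loose on the deck in front of the recess on the other side; origin at the centre of its underside. It stays where it is
- dish: small closed culture dish, 38 mm across and 10 mm high, on the deck at its right rear; origin at the centre of its underside
- forceps: steel forceps 126 mm long lying on the bench just right of the stand; origin near mid-length on the bench, x to the points
- jar: small clear specimen jar with a red lid, 42 mm across, 55 mm high, on the bench just left of the stand; origin at its base
- tube_rack: lime-green microtube rack 100 x 160 mm, 47 mm high with tubes, on the bench to the left; origin at its base
- marker: blue and white marker pen, 138 mm, lying on the bench to the right; origin below its middle
- microplates: stack of two clear microplates, 86 x 128 mm, 30 mm high, on the bench to the right; origin at its base
- tip_box: blue pipette-tip box with clear lid, 85 x 122 mm, 73 mm high, on the bench to the left; origin at its base
There are look-alikes about, which are no part of the job. Leave any green or purple look-alike of the white_plate alone.

How it is judged:
By the outcome, as a careful person would: the job done as asked, in the order asked, and still so for the second after the job is handed in, with the robot touching nothing.
It also fails if it takes over 51 s, if anything falls off the work surface, if the arm or the gripper's body presses on something with over 40 N, if the wrist force passes 120 N, or if a joint passes its speed limit or range.

## Robot

A 7-joint arm with a two-finger parallel gripper is mounted at the origin on the work surface. World frame = base frame: x ahead of the robot, y to its left, z up, the work surface at z = 0. Lengths are in m, angles in rad, forces in N, time in s.
With the tool pointing down it reaches from about 0.425 to 0.875 m from the base axis. Payload 9.9 kg.
Tool frame: the origin (TCP) lies between the finger pads; the fingertips stand 8 mm ahead of it and the grasp point (between the pads) lies 11 mm behind it (tips_ahead is the distance from the TCP to the fingertips, in m); z points along the fingers, y is the line along which they close (so a half turn about z gives the same grasp; the last joint's range is limited). The gripper opens to 85 mm and grips with 20 to 120 N. Pads are 22 mm wide; open, the fingers measure 114 mm over their backs; the gripper's body (76 mm by 85 mm) begins 54 mm behind the grasp point. The pads swing forward as they close: fully open they stand 13 mm farther back than shut.
Start: joints at [-1.361, 0.576, 0.025, 1.437, -0.015, 1.129, -0.057], TCP at [0.195, 0.646, 0.239] pointing down, gripper open.
Joint ranges: [-2.76, 2.76], [-0.34, 2.15], [-1.52, 1.57], [0.19, 2.46], [-1.09, 4.23], [0.17, 1.99], [-2.82, 2.82]. Speed limits (rad/s): [2.22, 2.22, 3.01, 3.01, 3.14, 3.14, 3.14].

## Interface

Orientations are given as [roll, pitch, yaw] about the fixed x, y, z axes, in that order (R = Rz(yaw) Ry(pitch) Rx(roll)).
In Python, from rig import get_state, camera, hand_in, tips_ahead gives the robot as it stands.
- The arm moves only by the tool drive_tool, never from a script. Its argument "deltas" is a list of rows, each an object with "delta_pos": the shift along the tool's x, y, z as a fraction of full scale, a list of three; "rot": the turn, a rotation vector about the tool's x, y, z as a fraction of full scale, a list of three; "grip": the opening, from 0 (shut) to 1 (fully open). In form: [{"delta_pos": [tx, ty, tz], "rot": [ax, ay, az], "grip": grip}, ...]. A call has exactly 10 rows; each row is the pose to reach, as a shift and turn from the pose commanded when the call began, along the tool's axes at that moment; what a row does not reach only later rows make up. Full scale, the value 1, is 0.25 m for a shift and 45 degrees for a turn. A row lasts 1/8 s, in which the tool goes at most 62.5 mm and 10.7 degrees, less where a joint would pass 70% of its speed; a pose out of reach is approached as far as the arm can. A call with a number of a shift or a turn outside -1 to 1 is refused whole. A call with a gripper value outside its range is refused whole. The fingers move at their own pace and stop on an object; "grip_force" is the grip in N (left out, the last holds). Time passes only in rows, so rows that repeat a pose let the fingers close, or fill a call up. It gives the time, the measured TCP pose, the force, the opening and the grip force at its end, in the units of the state.
- get_state(): the state, without advancing time (a new reading comes with each control period).
- camera(name): name is "side" or "top" or "wrist"; returns a dict with "frame" (400x640x3 uint8, blue, green, red), "intrinsics" (3x3 intrinsics, pixels), "rvec" (rotation vector, rad) and "tvec" (3), from world to camera coordinates, as OpenCV has them; the wrist camera has in their place "mount" (4x4, takes a point from camera to tool coordinates, whose origin is the TCP and whose axes are the flange's). Camera axes: x right, y down, z forward; pixel columns grow to the right and rows downward; lengths in m; the calibration is good to about 2 mm. The wrist camera is an equidistant fisheye: a pixel r from the principal point sees the ray r / f radians off the axis. A picture is of the moment at which its call begins: read the wrist's pose just before it. There is no depth.
- hand_in(): hands the job in; it is judged then, once.
The state is a dict: "time": time; "joints": joint angles; "joint_vel": joint speeds; "joint_efforts": joint torques, N m; "ee_pos": TCP position; "tcp_rot": TCP orientation; "ft_force": force on the tool from outside, world axes, zero at the start; "moment": the same for the moment, N m; "grip_width": finger opening in m; "finger_force": force on a finger pad.
Only numpy, scipy, OpenCV 4.12 (cv2) and the standard library are available. Lean on these libraries where they do the work, as an engineer would, in place of code of your own. Each camera call takes 0.05 s, during which the arm holds its last target. There are 200 camera calls.

## Working session

There is one attempt and no reset: what is moved stays moved. The work goes in short steps, Python scripts to look and compute and a tool call to move; the robot and the scene stay as the last step left them, time stands still between calls to the robot, and variables do not carry over. Pictures are saved under pics/ and viewed, at most 10 in all, crops included, and the job is handed in when it is done.

Besides the shell and the picture viewer there is one more tool, called after ">>>" by a JSON object that holds its "fn" and its "kwargs". drive_tool: Moves the arm, as the interface text tells. Shift numbers are shares of 0.25 m and turn numbers shares of 45 degrees, none past 1 either way. Its arguments: {"type":"object","properties":{"deltas":{"type":"array","items":{"type":"object","properties":{"delta_pos":{"type":"array","items":{"type":"number","minimum":-1,"maximum":1}},"rot":{"type":"array","items":{"type":"number","minimum":-1,"maximum":1}},"grip":{"type":"number"}}}},"grip_force":{"type":"number"}},"required":["deltas"]}

```bash
mkdir -p pics; ls
python3 - <<'E'
from rig import *
import cv2,numpy as np
s=get_state();print(s['time'],s['ee_pos'],s['tcp_rot'],s['grip_width'])
for n in('top','side'):
    c=camera(n);cv2.imwrite(f'pics/{n}0.png',c['frame']);print(n,c['intrinsics'],c['rvec'],c['tvec'])
E
```

```text
pics
0.0 [0.19535151 0.64565925 0.23845405] [-3.13996418e+00  8.83826328e-05  2.84778681e+00] 0.08531703533617978
top [[380.54112782   0.         318.81860975]
 [  0.         380.54112782 197.66401165]
 [  0.           0.           1.        ]] [ 2.15342596 -2.1694455   0.13926319] [-0.02112288  0.56997277  0.94418105]
side [[481.30375677   0.         326.28732678]
 [  0.         481.30375677 197.41185311]
 [  0.           0.           1.        ]] [ 2.38375426 -0.0494558   0.02267264] [-0.55491271  0.02716153  1.40227892]
```

View pics/top0.png

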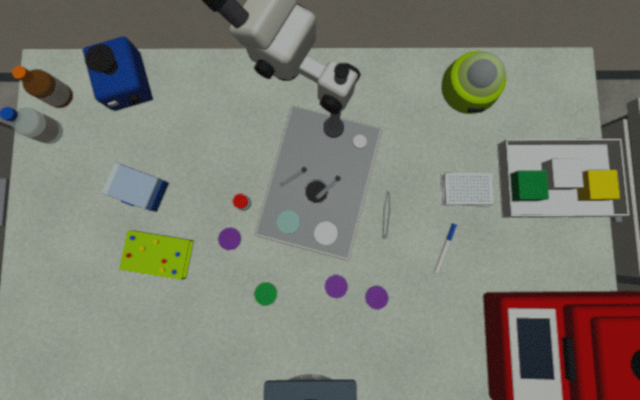

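View pics/side0.png

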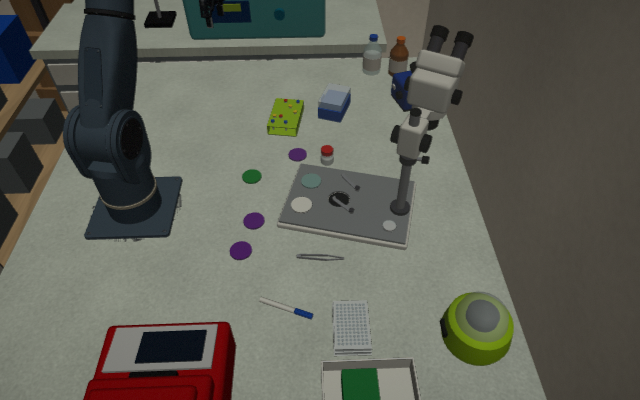

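The top view shows the stand with deck corners at about (292,107), (381,127), (348,258) and (257,234). The recess is at (317,191), the right clip post at (338,179) and the left clip post at (304,170).

Candidates for the plate:
- White disc on the deck, (326,233): matches the description, so this is my choice.
- Frosted-glass plate, (288,222).
- Culture dish, (360,141).
- Purple discs on the bench, (229,238), (336,286) and (376,297).
- Green disc on the bench, (265,293).

The side view agrees, with the white disc at (301,205).

```bash
cat > h.py <<'E'
import numpy as np,cv2
from rig import *
from scipy.spatial.transform import Rotation as R
from scipy.optimize import least_squares
def ray(c,uv,z):
    M=cv2.Rodrigues(np.array(c['rvec']))[0];t=np.array(c['tvec']).ravel()
    d=M.T@np.linalg.inv(c['intrinsics'])@np.array([uv[0],uv[1],1.]);o=-M.T@t
    return o+d*(z-o[2])/d[2]
def proj(c,P): return cv2.projectPoints(np.float64(P),np.float64(c['rvec']),np.float64(c['tvec']),c['intrinsics'],None)[0][:,0]
E
python3 - <<'E'
from h import *
c=camera('top');f=c['frame']
P=np.array([ray(c,p,.032)[:2] for p in[(292,107),(381,127),(348,258),(257,234)]])
L=np.array([[.205,.12],[.205,-.12],[-.145,-.12],[-.145,.12]])
def res(v):
    a=v[2];Q=np.array([[np.cos(a),-np.sin(a)],[np.sin(a),np.cos(a)]]);return (L@Q.T+v[:2]-P).ravel()
s=least_squares(res,[.6,0,-.2]);print('scope',s.x,'res mm',np.round(s.fun*1e3,1))
v=s.x;a=v[2];Q=np.array([[np.cos(a),-np.sin(a)],[np.sin(a),np.cos(a)]])
for n,p,z in[('recess',(317,191),.03),('white',(326,233),.038),('glass',(288,222),.038),('rpost',(338,179),.045),('lpost',(304,170),.045),('pole',(334,127),.032)]:
    w=ray(c,p,z)[:2];print(n,np.round(w,4),'stand',np.round(Q.T@(w-v[:2]),4))
b=f[90:270,240:400];cv2.imwrite('pics/crop.png',cv2.resize(b,None,fx=3.3,fy=3.3,interpolation=cv2.INTER_CUBIC))
g=f[200:260,300:360].astype(int);m=(g.min(2)>170).astype(np.uint8);mm=cv2.moments(m,True);print(mm['m00'],300+mm['m10']/max(mm['m00'],1),200+mm['m01']/max(mm['m00'],1))
E
```

```text
scope [ 0.58705769 -0.02043617 -0.25825896] res mm [ 2.5 -0.8 -2.6  2.4  0.5 -1.4 -0.5 -0.3]
recess [ 0.5878 -0.0208] stand [ 0.0008 -0.0002]
white [ 0.479  -0.0428] stand [-0.0987 -0.0493]
glass [0.5076 0.0535] stand [-0.0957  0.0512]
rpost [ 0.6164 -0.0748] stand [ 0.0423 -0.0451]
lpost [0.6404 0.0122] stand [0.0432 0.0452]
pole [ 0.7579 -0.0669] stand [ 0.1771 -0.0013]
0.0 300.0 200.0
```

View pics/crop.png

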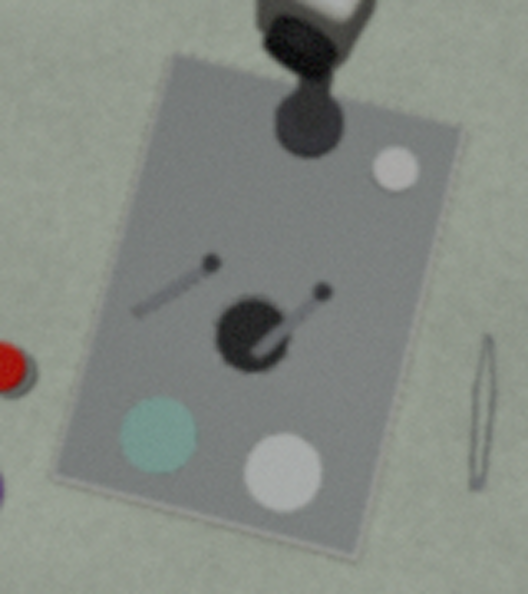

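The close crop confirms the white disc, with its centre at about crop (283,472). The glass plate is to its left at (158,435), the recess at (252,335) with the clip across it, and the clip post at (322,291). The measured stand coordinates match the given sizes to about 2 mm. Next I plan the approach.

```bash
cat >> h.py <<'E'
O=np.array([.587,-.0205]);A=-.258
def w(x,y): return O+np.array([np.cos(A)*x-np.sin(A)*y,np.sin(A)*x+np.cos(A)*y])
def T(x,y,z,yaw): return np.array([*w(x,y),z]),R.from_euler('xyz',[np.pi,0,yaw])
def delta(p0,r0,p1,r1): return np.round(r0.inv().apply(p1-p0)/.25,3),np.round((r0.inv()*r1).as_rotvec()/(np.pi/4),3)
def now(): s=get_state();return np.array(s['ee_pos']),R.from_euler('xyz',s['tcp_rot']),s
E
python3 - <<'E'
from h import *
p,r,s=now();y0=s['tcp_rot'][2];y1=np.radians(11.6)
p1,_=T(.0438,.0056,.16,0);print(p1,tips_ahead if not callable(tips_ahead) else tips_ahead())
pp,rr=p,r
for i in range(1,5):
    q=p+(p1-p)*i/4;n=R.from_euler('xyz',[np.pi,0,y0+(y1-y0)*i/4]);print(q,delta(pp,rr,q,n));pp,rr=q,n
E
```

```text
[ 0.63077914 -0.0262608   0.16      ] 0.008
[0.30423626 0.47775306 0.21896508] (array([-0.611, -0.517,  0.079]), array([-0.002,  0.001,  0.842]))
[0.41308389 0.30974844 0.19931005] (array([-0.8  , -0.033,  0.079]), array([ 0.   , -0.   ,  0.842]))
[0.52193152 0.14174382 0.17965503] (array([-0.651,  0.466,  0.079]), array([ 0.   , -0.   ,  0.842]))
[ 0.63077914 -0.0262608   0.16      ] (array([-0.228,  0.768,  0.079]), array([-0.   , -0.   ,  0.842]))
```

>>> {"fn": "drive_tool", "kwargs": {"deltas": [{"delta_pos":[-0.15,-0.13,0.02],"rot":[0,0,0.21],"grip":0},{"delta_pos":[-0.3,-0.26,0.04],"rot":[0,0,0.42],"grip":0},{"delta_pos":[-0.46,-0.39,0.06],"rot":[0,0,0.63],"grip":0},{"delta_pos":[-0.61,-0.52,0.08],"rot":[0,0,0.84],"grip":0},{"delta_pos":[-0.61,-0.52,0.08],"rot":[0,0,0.84],"grip":0},{"delta_pos":[-0.61,-0.52,0.08],"rot":[0,0,0.84],"grip":0},{"delta_pos":[-0.61,-0.52,0.08],"rot":[0,0,0.84],"grip":0},{"delta_pos":[-0.61,-0.52,0.08],"rot":[0,0,0.84],"grip":0},{"delta_pos":[-0.61,-0.52,0.08],"rot":[0,0,0.84],"grip":0},{"delta_pos":[-0.61,-0.52,0.08],"rot":[0,0,0.84],"grip":0}]}}

```text
time: 1.4
ee_pos: [0.3036, 0.4776, 0.2192]
tcp_rot: [-3.142, 0.0, 2.188]
ft_force: [0.4, 0.4, -1.3]
grip_width: 0.0003
finger_force: 0.0
```

>>> {"fn": "drive_tool", "kwargs": {"deltas": [{"delta_pos":[-0.2,-0.01,0.02],"rot":[0,0,0.21],"grip":0},{"delta_pos":[-0.4,-0.02,0.04],"rot":[0,0,0.42],"grip":0},{"delta_pos":[-0.6,-0.03,0.06],"rot":[0,0,0.63],"grip":0},{"delta_pos":[-0.8,-0.03,0.08],"rot":[0,0,0.84],"grip":0},{"delta_pos":[-0.8,-0.03,0.08],"rot":[0,0,0.84],"grip":0},{"delta_pos":[-0.8,-0.03,0.08],"rot":[0,0,0.84],"grip":0},{"delta_pos":[-0.8,-0.03,0.08],"rot":[0,0,0.84],"grip":0},{"delta_pos":[-0.8,-0.03,0.08],"rot":[0,0,0.84],"grip":0},{"delta_pos":[-0.8,-0.03,0.08],"rot":[0,0,0.84],"grip":0},{"delta_pos":[-0.8,-0.03,0.08],"rot":[0,0,0.84],"grip":0}]}}

```text
time: 2.65
ee_pos: [0.4133, 0.3103, 0.1993]
tcp_rot: [3.142, -0.0, 1.529]
ft_force: [0.2, 0.1, -0.9]
grip_width: 0.0001
finger_force: 0.0
```

>>> {"fn": "drive_tool", "kwargs": {"deltas": [{"delta_pos":[-0.16,0.12,0.02],"rot":[0,0,0.21],"grip":0},{"delta_pos":[-0.33,0.23,0.04],"rot":[0,0,0.42],"grip":0},{"delta_pos":[-0.49,0.35,0.06],"rot":[0,0,0.63],"grip":0},{"delta_pos":[-0.65,0.47,0.08],"rot":[0,0,0.84],"grip":0},{"delta_pos":[-0.65,0.47,0.08],"rot":[0,0,0.84],"grip":0},{"delta_pos":[-0.65,0.47,0.08],"rot":[0,0,0.84],"grip":0},{"delta_pos":[-0.65,0.47,0.08],"rot":[0,0,0.84],"grip":0},{"delta_pos":[-0.65,0.47,0.08],"rot":[0,0,0.84],"grip":0},{"delta_pos":[-0.65,0.47,0.08],"rot":[0,0,0.84],"grip":0},{"delta_pos":[-0.65,0.47,0.08],"rot":[0,0,0.84],"grip":0}]}}

```text
time: 3.9
ee_pos: [0.5238, 0.143, 0.1794]
tcp_rot: [-3.142, -0.0, 0.869]
ft_force: [-0.7, -0.3, -0.3]
grip_width: -0.0
finger_force: 0.0
```

>>> {"fn": "drive_tool", "kwargs": {"deltas": [{"delta_pos":[-0.06,0.19,0.02],"rot":[0,0,0.21],"grip":0},{"delta_pos":[-0.12,0.38,0.04],"rot":[0,0,0.42],"grip":0},{"delta_pos":[-0.17,0.58,0.06],"rot":[0,0,0.63],"grip":0},{"delta_pos":[-0.23,0.77,0.08],"rot":[0,0,0.84],"grip":0},{"delta_pos":[-0.23,0.77,0.08],"rot":[0,0,0.84],"grip":0},{"delta_pos":[-0.23,0.77,0.08],"rot":[0,0,0.84],"grip":0},{"delta_pos":[-0.23,0.77,0.08],"rot":[0,0,0.84],"grip":0},{"delta_pos":[-0.23,0.77,0.08],"rot":[0,0,0.84],"grip":0},{"delta_pos":[-0.23,0.77,0.08],"rot":[0,0,0.84],"grip":0},{"delta_pos":[-0.23,0.77,0.08],"rot":[0,0,0.84],"grip":0}]}}

```text
time: 5.15
ee_pos: [0.6337, -0.0252, 0.1594]
tcp_rot: [-3.141, -0.0, 0.209]
ft_force: [0.5, 0.4, 0.5]
grip_width: -0.0001
finger_force: 0.0
```

```bash
cat >> h.py <<'E'
def wpix(c,p,r,P):
    M=np.array(c['mount']);t=r.inv().apply(np.atleast_2d(P)-p);q=(t-M[:3,3])@M[:3,:3]
    th=np.arctan2(np.hypot(q[:,0],q[:,1]),q[:,2]);ph=np.arctan2(q[:,1],q[:,0]);K=c['intrinsics']
    return np.c_[K[0,2]+K[0,0]*th*np.cos(ph),K[1,2]+K[1,1]*th*np.sin(ph)]
def draw(c,p,r,name,marks):
    f=c['frame'].copy()
    for (x,y,z),rad in marks:
        a=np.linspace(0,2*np.pi,60);P=np.array([[*w(x+rad*np.cos(b),y+rad*np.sin(b)),z] for b in a])
        u=wpix(c,p,r,P)
        for k in u: cv2.circle(f,tuple(int(round(i)) for i in np.clip(k,-9999,9999)),0,(0,0,255),-1)
    cv2.imwrite(name,f)
E
python3 - <<'E'
from h import *
p,r,s=now();c=camera('wrist');print(tips_ahead() if callable(tips_ahead) else tips_ahead)
draw(c,p,r,'pics/w1.png',[((0,0,.032),.0315),((.045,-.045,.045),.0075),((.045,.045,.045),.0075),((-.099,-.049,.038),.03)])
E
```

```text
0.008
```

View pics/w1.png

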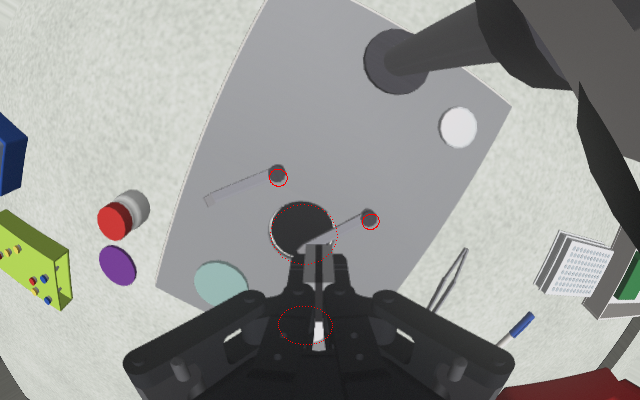

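The wrist view shows the recess at (301,230) and the posts at (277,173) and (369,217). My projected circles land within about 2 px of them, so the model is good. Next I go down beside the clip and plan the arc.

>>> {"fn": "drive_tool", "kwargs": {"deltas": [{"delta_pos":[0,0,0.1],"grip":0},{"delta_pos":[0,0,0.2],"grip":0},{"delta_pos":[0,0,0.3],"grip":0},{"delta_pos":[0,0,0.38],"grip":0},{"delta_pos":[0,0,0.42],"grip":0},{"delta_pos":[0,0,0.45],"grip":0},{"delta_pos":[0,0,0.47],"grip":0},{"delta_pos":[0,0,0.47],"grip":0},{"delta_pos":[0,0,0.47],"grip":0},{"delta_pos":[0,0,0.47],"grip":0}]}}

```text
validation failed for argument at $.de...
```

Run:
```python
from h import *
p,r,s=now();print(p)
for i in range(20):
    f=np.radians(98+98*i/19 if i else 96)
    q=np.array([*w(.046+.05*np.cos(f),-.044+.05*np.sin(f)),.042])
    if i==10: p=last;print()
    print(delta(p,r,q,r)[0].round(2).tolist());last=q
```

```text
[ 0.63371967 -0.02531786  0.15937889]
[-0.02, -0.0, 0.47]
[-0.05, -0.01, 0.47]
[-0.06, -0.02, 0.47]
[-0.08, -0.02, 0.47]
[-0.1, -0.02, 0.47]
[-0.12, -0.02, 0.47]
[-0.14, -0.01, 0.47]
[-0.15, -0.01, 0.47]
[-0.17, -0.0, 0.47]
[-0.19, 0.0, 0.47]

[-0.02, 0.01, -0.0]
[-0.03, 0.02, -0.0]
[-0.04, 0.03, -0.0]
[-0.06, 0.04, -0.0]
[-0.07, 0.06, -0.0]
[-0.08, 0.07, -0.0]
[-0.09, 0.09, -0.0]
[-0.09, 0.1, -0.0]
[-0.1, 0.12, -0.0]
[-0.1, 0.14, -0.0]
```

>>> {"fn": "drive_tool", "kwargs": {"deltas": [{"delta_pos":[0,0,0.1],"rot":[0,0,0],"grip":0},{"delta_pos":[0,0,0.2],"rot":[0,0,0],"grip":0},{"delta_pos":[0,0,0.3],"rot":[0,0,0],"grip":0},{"delta_pos":[0,0,0.38],"rot":[0,0,0],"grip":0},{"delta_pos":[0,0,0.42],"rot":[0,0,0],"grip":0},{"delta_pos":[0,0,0.45],"rot":[0,0,0],"grip":0},{"delta_pos":[0,0,0.47],"rot":[0,0,0],"grip":0},{"delta_pos":[0,0,0.47],"rot":[0,0,0],"grip":0},{"delta_pos":[0,0,0.47],"rot":[0,0,0],"grip":0},{"delta_pos":[0,0,0.47],"rot":[0,0,0],"grip":0}]}}

```text
time: 6.45
ee_pos: [0.634, -0.0255, 0.0422]
tcp_rot: [3.141, -0.001, 0.209]
ft_force: [-0.4, 0.6, 0.1]
grip_width: -0.0002
finger_force: 0.0
```

>>> {"fn": "drive_tool", "kwargs": {"deltas": [{"delta_pos":[-0.02,0,0],"rot":[0,0,0],"grip":0},{"delta_pos":[-0.05,-0.01,0],"rot":[0,0,0],"grip":0},{"delta_pos":[-0.065,-0.015,0],"rot":[0,0,0],"grip":0},{"delta_pos":[-0.08,-0.02,0],"rot":[0,0,0],"grip":0},{"delta_pos":[-0.1,-0.02,0],"rot":[0,0,0],"grip":0},{"delta_pos":[-0.12,-0.015,0],"rot":[0,0,0],"grip":0},{"delta_pos":[-0.14,-0.01,0],"rot":[0,0,0],"grip":0},{"delta_pos":[-0.155,-0.005,0],"rot":[0,0,0],"grip":0},{"delta_pos":[-0.17,0,0],"rot":[0,0,0],"grip":0},{"delta_pos":[-0.19,0,0],"rot":[0,0,0],"grip":0}]}}

```text
time: 7.7
ee_pos: [0.5871, -0.0356, 0.0418]
tcp_rot: [3.141, -0.0, 0.209]
ft_force: [0.3, 1.4, 0.2]
grip_width: -0.0002
finger_force: 0.2
```

>>> {"fn": "drive_tool", "kwargs": {"deltas": [{"delta_pos":[-0.02,0.01,0],"rot":[0,0,0],"grip":0},{"delta_pos":[-0.03,0.02,0],"rot":[0,0,0],"grip":0},{"delta_pos":[-0.045,0.03,0],"rot":[0,0,0],"grip":0},{"delta_pos":[-0.06,0.045,0],"rot":[0,0,0],"grip":0},{"delta_pos":[-0.07,0.06,0],"rot":[0,0,0],"grip":0},{"delta_pos":[-0.08,0.07,0],"rot":[0,0,0],"grip":0},{"delta_pos":[-0.09,0.09,0],"rot":[0,0,0],"grip":0},{"delta_pos":[-0.095,0.105,0],"rot":[0,0,0],"grip":0},{"delta_pos":[-0.1,0.12,0],"rot":[0,0,0],"grip":0},{"delta_pos":[-0.1,0.14,0],"rot":[0,0,0],"grip":0}]}}

```text
time: 8.95
ee_pos: [0.5699, -0.0749, 0.0417]
tcp_rot: [-3.141, 0.0, 0.209]
ft_force: [-0.2, -0.2, 0.2]
grip_width: -0.0002
finger_force: 0.4
```

Run:
```python
from h import *
p,r,s=now();print(p)
c=camera('top')
m=[((.045,-.045,.045),.0075),((0,0,.032),.0315)]
cv2.imwrite('pics/t2.png',cv2.resize(c['frame'][150:270,250:390],None,fx=4,fy=4,interpolation=cv2.INTER_CUBIC))
```

```text
[ 0.56985474 -0.07493312  0.04173586]
```

View pics/t2.png

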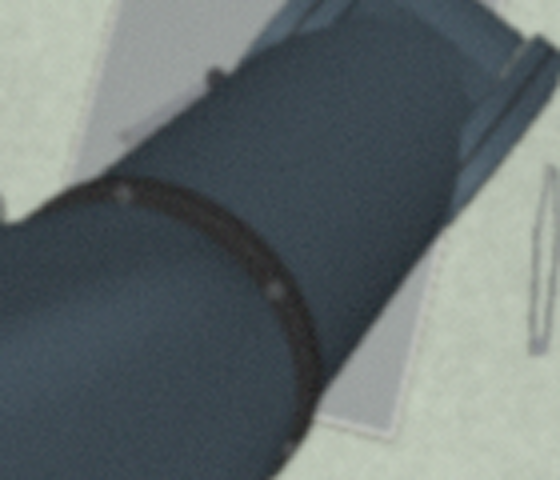

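The arm hides the clip in this view. I back off, lift, and move to the pre-push spot while opening the fingers to about 32 mm.

Run:
```python
from h import *
p,r,s=now()
y=np.radians(11.6)
q,n=T(-.143,-.071,.12,y);print(q,np.hypot(*q[:2]),delta(p,r,q,n))
```

```text
[ 0.43061753 -0.052664    0.12      ] 0.43382594798252505 (array([-0.526, -0.206, -0.313]), array([0.001, 0.   , 0.007]))
```

>>> {"fn": "drive_tool", "kwargs": {"deltas": [{"delta_pos":[0,-0.04,0],"rot":[0,0,0],"grip":0},{"delta_pos":[0,-0.05,-0.1],"rot":[0,0,0],"grip":0},{"delta_pos":[0,-0.05,-0.25],"rot":[0,0,0],"grip":0},{"delta_pos":[-0.05,-0.06,-0.31],"rot":[0,0,0],"grip":0.1},{"delta_pos":[-0.2,-0.12,-0.31],"rot":[0,0,0],"grip":0.38},{"delta_pos":[-0.35,-0.17,-0.31],"rot":[0,0,0],"grip":0.38},{"delta_pos":[-0.53,-0.2,-0.31],"rot":[0,0,0.01],"grip":0.38},{"delta_pos":[-0.53,-0.2,-0.31],"rot":[0,0,0.01],"grip":0.38},{"delta_pos":[-0.53,-0.2,-0.31],"rot":[0,0,0.01],"grip":0.38},{"delta_pos":[-0.53,-0.2,-0.31],"rot":[0,0,0.01],"grip":0.38}]}}

```text
time: 10.25
ee_pos: [0.431, -0.0532, 0.1192]
tcp_rot: [3.141, -0.001, 0.202]
ft_force: [0.1, -0.1, 0.4]
grip_width: 0.0324
finger_force: 0.0
```

Run:
```python
from h import *
p,r,s=now();c=camera('wrist');print(p,s['grip_width'],s['ft_force'],tips_ahead() if callable(tips_ahead) else tips_ahead)
draw(c,p,r,'pics/w3.png',[((0,0,.032),.0315),((.045,-.045,.045),.0075),((-.099,-.049,.038),.03),((-.099,-.049,.032),.03)])
```

```text
[ 0.43099374 -0.05321853  0.11923092] 0.03243472684246347 [ 0.14754927 -0.0987097   0.38033892] 0.008
```

View pics/w3.png

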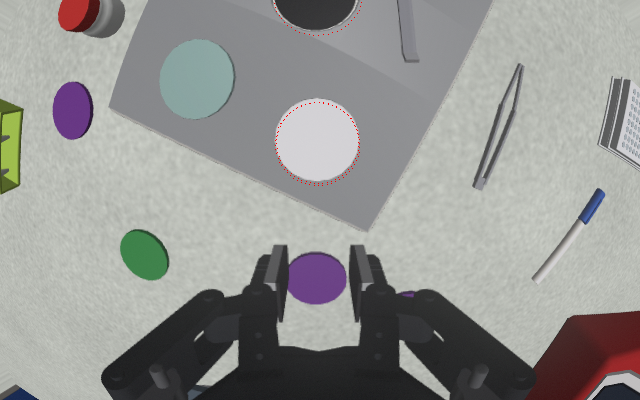

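The wrist view shows the clip blade at (405,30) swung out to the right, clear of the recess. The white plate at (317,140) is straight ahead of the fingers, and my projection matches to about 1 px. The frosted plate at (197,79) has not moved. I lower the open fingers behind the plate.

>>> {"fn": "drive_tool", "kwargs": {"deltas": [{"delta_pos":[0,0,0.1],"rot":[0,0,0],"grip":0.38},{"delta_pos":[0,0,0.2],"rot":[0,0,0],"grip":0.38},{"delta_pos":[0,0,0.26],"rot":[0,0,0],"grip":0.38},{"delta_pos":[0,0,0.29],"rot":[0,0,0],"grip":0.38},{"delta_pos":[0,0,0.3],"rot":[0,0,0],"grip":0.38},{"delta_pos":[0,0,0.305],"rot":[0,0,0],"grip":0.38},{"delta_pos":[0,0,0.308],"rot":[0,0,0],"grip":0.38},{"delta_pos":[0,0,0.308],"rot":[0,0,0],"grip":0.38},{"delta_pos":[0,0,0.308],"rot":[0,0,0],"grip":0.38},{"delta_pos":[0,0,0.308],"rot":[0,0,0],"grip":0.38}]}}

```text
time: 11.55
ee_pos: [0.4301, -0.0533, 0.0424]
tcp_rot: [3.142, -0.0, 0.201]
ft_force: [-0.5, 0.0, 0.2]
grip_width: 0.0325
finger_force: 0.0
```

Run:
```python
from h import *
p,r,s=now();c=camera('wrist');print(p)
b=c['frame'][100:340,220:420];cv2.imwrite('pics/w4.png',cv2.resize(b,None,fx=2.5,fy=2.5,interpolation=cv2.INTER_CUBIC))
# nominal front corners of the pads at several tip distances, for comparison (crop px)
for t in(.008,.004,.0): print(t,((wpix(c,p,r,p+r.apply([[.011,-.0162,t],[.011,.0162,t]]))-[220,100])*2.5).round())
```

```text
[ 0.43013365 -0.0533273   0.0423874 ]
0.008 [[169. 352.]
 [324. 352.]]
0.004 [[167. 361.]
 [326. 361.]]
0.0 [[165. 370.]
 [328. 370.]]
```

View pics/w4.png

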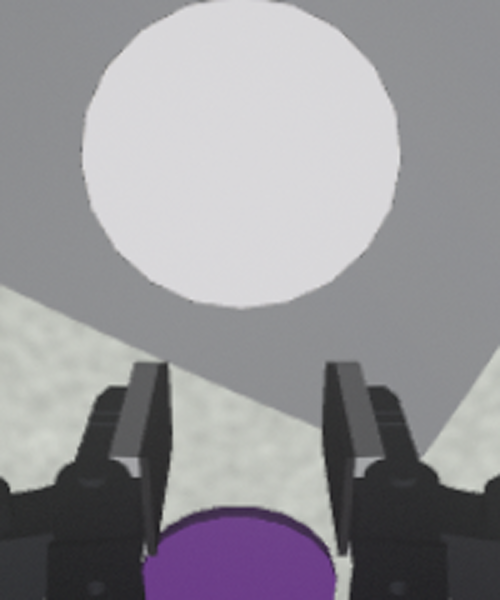

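The crop shows the plate centred at (241,153) between the fingers, which are at columns 168 and 325, so it is about 1 mm off centre. The tips at row 363 imply they stand about 3.5 mm ahead of the TCP. I lower in small steps and watch the force.

>>> {"fn": "drive_tool", "kwargs": {"deltas": [{"delta_pos":[0,0,0.004],"rot":[0,0,0],"grip":0.38},{"delta_pos":[0,0,0.008],"rot":[0,0,0],"grip":0.38},{"delta_pos":[0,0,0.012],"rot":[0,0,0],"grip":0.38},{"delta_pos":[0,0,0.014],"rot":[0,0,0],"grip":0.38},{"delta_pos":[0,0,0.014],"rot":[0,0,0],"grip":0.38},{"delta_pos":[0,0,0.014],"rot":[0,0,0],"grip":0.38},{"delta_pos":[0,0,0.014],"rot":[0,0,0],"grip":0.38},{"delta_pos":[0,0,0.014],"rot":[0,0,0],"grip":0.38},{"delta_pos":[0,0,0.014],"rot":[0,0,0],"grip":0.38},{"delta_pos":[0,0,0.014],"rot":[0,0,0],"grip":0.38}]}}

```text
time: 12.85
ee_pos: [0.4301, -0.0534, 0.0393]
tcp_rot: [-3.141, -0.001, 0.201]
ft_force: [-2.2, 1.7, 13.6]
grip_width: 0.0323
finger_force: 7.1
```

>>> {"fn": "drive_tool", "kwargs": {"deltas": [{"delta_pos":[0,0,0.002],"rot":[0,0,0],"grip":0.38},{"delta_pos":[0,0,0.004],"rot":[0,0,0],"grip":0.38},{"delta_pos":[0,0,0.006],"rot":[0,0,0],"grip":0.38},{"delta_pos":[0,0,0.008],"rot":[0,0,0],"grip":0.38},{"delta_pos":[0,0,0.008],"rot":[0,0,0],"grip":0.38},{"delta_pos":[0,0,0.008],"rot":[0,0,0],"grip":0.38},{"delta_pos":[0,0,0.008],"rot":[0,0,0],"grip":0.38},{"delta_pos":[0,0,0.008],"rot":[0,0,0],"grip":0.38},{"delta_pos":[0,0,0.008],"rot":[0,0,0],"grip":0.38},{"delta_pos":[0,0,0.008],"rot":[0,0,0],"grip":0.38}]}}

```text
time: 14.1
ee_pos: [0.4302, -0.0536, 0.0389]
tcp_rot: [-3.141, -0.003, 0.2]
ft_force: [-9.4, 4.3, 52.2]
grip_width: 0.0323
finger_force: 26.8
```

Run:
```python
from h import *
p,r,s=now();y=np.radians(11.6)
c1=np.array([-.099,-.049]);u=-c1/np.linalg.norm(c1)
print(p,s['ft_force'])
for d in(.06,.0455,.040,.0365,.033): # TCP behind the plate centre
    q=np.array([*w(*(-u*d+[.001,.0005])),p[2]]);print(d,delta(p,r,q,R.from_euler('xyz',[np.pi,0,np.arctan2(u[1],u[0])+A])))
```

```text
[ 0.43019439 -0.05357975  0.03890668] [-9.41078426  4.34043253 52.22012377]
0.06 (array([ 0.405, -0.005,  0.001]), array([-0.001, -0.004, -0.003]))
0.0455 (array([ 0.463, -0.005,  0.001]), array([-0.001, -0.004, -0.003]))
0.04 (array([ 0.485, -0.005,  0.002]), array([-0.001, -0.004, -0.003]))
0.0365 (array([ 0.499, -0.005,  0.002]), array([-0.001, -0.004, -0.003]))
0.033 (array([ 0.513, -0.005,  0.002]), array([-0.001, -0.004, -0.003]))
```

The fingers touched the deck at TCP z of about 0.0395, so the tips are really about 7.5 mm ahead. I raise to about 1.5 mm clear and push gently.

>>> {"fn": "drive_tool", "kwargs": {"deltas": [{"delta_pos":[0,0,-0.01],"rot":[0,0,0],"grip":0.38},{"delta_pos":[0,0,-0.017],"rot":[0,0,0],"grip":0.38},{"delta_pos":[0.01,0,-0.017],"rot":[0,0,0],"grip":0.38},{"delta_pos":[0.025,0,-0.017],"rot":[0,0,0],"grip":0.38},{"delta_pos":[0.04,0,-0.017],"rot":[0,0,0],"grip":0.38},{"delta_pos":[0.055,0,-0.017],"rot":[0,0,0],"grip":0.38},{"delta_pos":[0.07,0,-0.017],"rot":[0,0,0],"grip":0.38},{"delta_pos":[0.085,0,-0.017],"rot":[0,0,0],"grip":0.38},{"delta_pos":[0.1,0,-0.017],"rot":[0,0,0],"grip":0.38},{"delta_pos":[0.115,0,-0.017],"rot":[0,0,0],"grip":0.38}]}}

```text
time: 15.35
ee_pos: [0.4585, -0.0476, 0.041]
tcp_rot: [3.142, 0.0, 0.201]
ft_force: [0.2, 0.2, -0.1]
grip_width: 0.0326
finger_force: 0.1
```

>>> {"fn": "drive_tool", "kwargs": {"deltas": [{"delta_pos":[0.016,0,0],"rot":[0,0,0],"grip":0.38},{"delta_pos":[0.032,0,0],"rot":[0,0,0],"grip":0.38},{"delta_pos":[0.048,0,0],"rot":[0,0,0],"grip":0.38},{"delta_pos":[0.064,0,0],"rot":[0,0,0],"grip":0.38},{"delta_pos":[0.08,0,0],"rot":[0,0,0],"grip":0.38},{"delta_pos":[0.096,0,0],"rot":[0,0,0],"grip":0.38},{"delta_pos":[0.112,0,0],"rot":[0,0,0],"grip":0.38},{"delta_pos":[0.128,0,0],"rot":[0,0,0],"grip":0.38},{"delta_pos":[0.144,0,0],"rot":[0,0,0],"grip":0.38},{"delta_pos":[0.16,0,0],"rot":[0,0,0],"grip":0.38}]}}

```text
time: 16.6
ee_pos: [0.4977, -0.0396, 0.0411]
tcp_rot: [3.142, 0.0, 0.201]
ft_force: [-0.5, -0.6, 0.1]
grip_width: 0.0327
finger_force: 0.1
```

>>> {"fn": "drive_tool", "kwargs": {"deltas": [{"delta_pos":[0.014,0,0],"rot":[0,0,0],"grip":0.38},{"delta_pos":[0.028,0,0],"rot":[0,0,0],"grip":0.38},{"delta_pos":[0.042,0,0],"rot":[0,0,0],"grip":0.38},{"delta_pos":[0.056,0,0],"rot":[0,0,0],"grip":0.38},{"delta_pos":[0.07,0,0],"rot":[0,0,0],"grip":0.38},{"delta_pos":[0.084,0,0],"rot":[0,0,0],"grip":0.38},{"delta_pos":[0.098,0,0],"rot":[0,0,0],"grip":0.38},{"delta_pos":[0.11,0,0],"rot":[0,0,0],"grip":0.38},{"delta_pos":[0.12,0,0],"rot":[0,0,0],"grip":0.38},{"delta_pos":[0.12,0,0],"rot":[0,0,0],"grip":0.38}]}}

```text
time: 17.85
ee_pos: [0.5271, -0.0336, 0.041]
tcp_rot: [3.141, -0.0, 0.201]
ft_force: [-0.5, -0.3, -0.4]
grip_width: 0.0323
finger_force: 0.0
```

Run:
```python
from h import *
p,r,s=now();c=camera('wrist')
q=np.array([*w(*(np.array([-.896,-.444])*.0362+[.001,.0005])),p[2]]);print(p,s['ft_force'],delta(p,r,q,r)[0])
draw(c,p,r,'pics/w5f.png',[((.001,.0005,.032),.0315)])
b=cv2.imread('pics/w5f.png')[60:340,200:440];cv2.imwrite('pics/w5.png',cv2.resize(b,None,fx=2,fy=2,interpolation=cv2.INTER_CUBIC))
```

```text
[ 0.52706144 -0.0336012   0.04103844] [-0.51495478 -0.30764567 -0.43793484] [ 0.105 -0.003  0.   ]
```

View pics/w5.png

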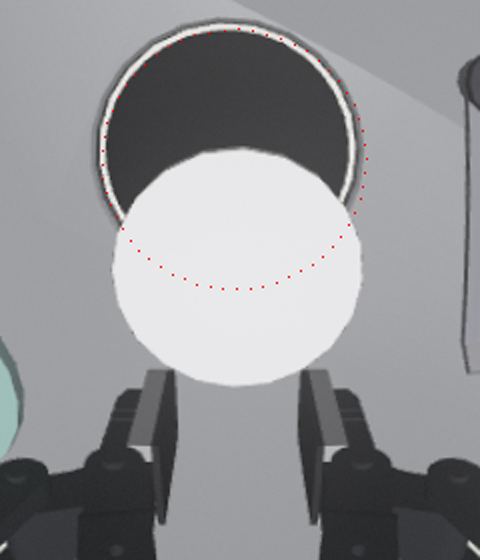

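The plate at (237,267) sits evenly between the fingers and overlaps the recess, whose real rim is centred near (228,148). That is about 2 mm left of and 2.4 mm beyond my model, so I correct for it and push the rest slowly.

>>> {"fn": "drive_tool", "kwargs": {"deltas": [{"delta_pos":[0.012,-0.002,0],"rot":[0,0,0],"grip":0.38},{"delta_pos":[0.024,-0.003,0],"rot":[0,0,0],"grip":0.38},{"delta_pos":[0.036,-0.004,0],"rot":[0,0,0],"grip":0.38},{"delta_pos":[0.048,-0.005,0],"rot":[0,0,0],"grip":0.38},{"delta_pos":[0.06,-0.006,0],"rot":[0,0,0],"grip":0.38},{"delta_pos":[0.072,-0.008,0],"rot":[0,0,0],"grip":0.38},{"delta_pos":[0.084,-0.009,0],"rot":[0,0,0],"grip":0.38},{"delta_pos":[0.094,-0.009,0],"rot":[0,0,0],"grip":0.38},{"delta_pos":[0.104,-0.009,0],"rot":[0,0,0],"grip":0.38},{"delta_pos":[0.111,-0.009,0],"rot":[0,0,0],"grip":0.38}]}}

```text
time: 19.15
ee_pos: [0.5538, -0.0259, 0.041]
tcp_rot: [3.142, -0.0, 0.201]
ft_force: [-0.8, -0.1, 0.2]
grip_width: 0.032
finger_force: 0.0
```

Run:
```python
from h import *
p,r,s=now();c=camera('wrist');print(p,s['ft_force'])
cv2.imwrite('pics/w6.png',cv2.resize(c['frame'][60:340,200:440],None,fx=2,fy=2,interpolation=cv2.INTER_CUBIC))
```

```text
[ 0.55378511 -0.02585851  0.04104151] [-0.77866515 -0.06140136  0.20678798]
```

View pics/w6.png

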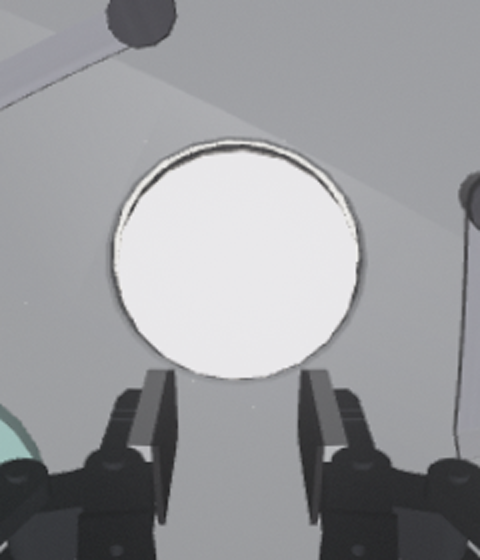

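The plate now lies inside the rim at (237,262) and looks as if it has dropped. I back off, lift and check.

>>> {"fn": "drive_tool", "kwargs": {"deltas": [{"delta_pos":[-0.03,0,0],"rot":[0,0,0],"grip":0.38},{"delta_pos":[-0.08,0,0],"rot":[0,0,0],"grip":0.38},{"delta_pos":[-0.1,0,-0.1],"rot":[0,0,0],"grip":0.38},{"delta_pos":[-0.1,0,-0.2],"rot":[0,0,0],"grip":0.38},{"delta_pos":[-0.15,0,-0.3],"rot":[0,0,0],"grip":0.38},{"delta_pos":[-0.2,0,-0.35],"rot":[0,0,0],"grip":0.38},{"delta_pos":[-0.2,0,-0.35],"rot":[0,0,0],"grip":0.38},{"delta_pos":[-0.2,0,-0.35],"rot":[0,0,0],"grip":0.38},{"delta_pos":[-0.2,0,-0.35],"rot":[0,0,0],"grip":0.38},{"delta_pos":[-0.2,0,-0.35],"rot":[0,0,0],"grip":0.38}]}}

```text
time: 20.45
ee_pos: [0.5046, -0.0359, 0.128]
tcp_rot: [3.141, 0.001, 0.201]
ft_force: [-0.4, 0.2, 0.2]
grip_width: 0.0328
finger_force: 0.0
```

Run:
```python
from h import *
p,r,s=now();c=camera('wrist');f=c['frame'];print(p)
u=wpix(c,p,r,[[*w(.003,.002),.032]])[0];print(u)
v=max(int(u[1])-90,0)
a=cv2.resize(f[v:v+140,max(int(u[0])-120,0):][:,:240],None,fx=3,fy=3,interpolation=cv2.INTER_CUBIC)
d=camera('side')['frame'][155:255,260:440];d=cv2.resize(d,(a.shape[1]//4*3//1,a.shape[1]//4*3*100//180))[:170]
d=np.pad(d,((0,0),(0,a.shape[1]-d.shape[1]),(0,0)));cv2.imwrite('pics/w7.png',np.vstack([a,d]));print(np.vstack([a,d]).shape)
```

```text
[ 0.50459075 -0.0358737   0.12800385]
[319.66780885  90.22525988]
(590, 720, 3)
```

View pics/w7.png

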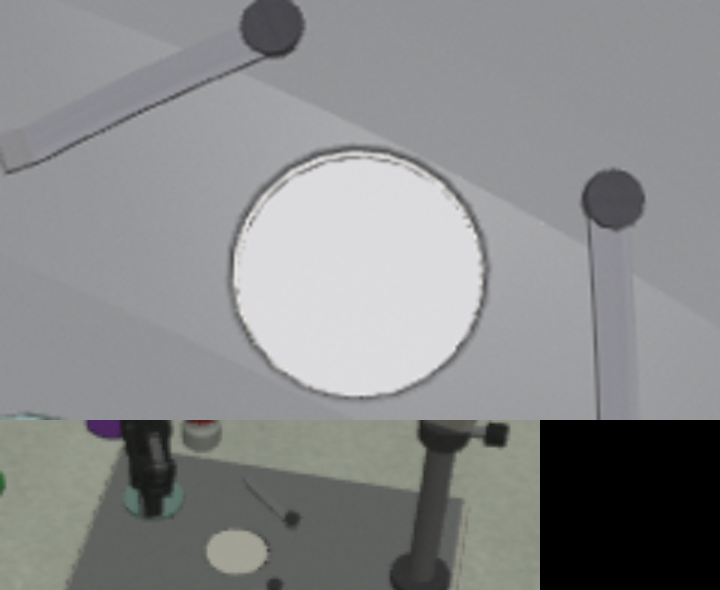

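The last picture shows the plate inside the rim at (360,273), with a thin gap all round. The apparent diameter ratio of 246/257 matches 60/63 at deck level, so it is flush. The clip is out at the right, from (613,198) downwards, and the frosted plate is in place. I check the clip angle before handing in.

Run:
```python
from h import *
p,r,s=now();c=camera('wrist')
def inv(u,z): return least_squares(lambda q:wpix(c,p,r,[[q[0],q[1],z]])[0]-u,[.58,-.05]).x
a=inv([199+613/3,198/3],.045);b=inv([199+617/3,415/3],.0377)
d=b-a;ang=np.degrees(np.arctan2(d[1],d[0])-A)%360;print(a,w(.045,-.045),np.linalg.norm(d),ang,np.radians(ang-121))
```

```text
[ 0.62113566 -0.07328803] [ 0.61902897 -0.07549223] 0.05384999969880688 211.59329772767447 1.5811513255874168
```

```bash
python3 -c "
from rig import *
print(hand_in())"
```

```text
the job is handed in; nothing more can be done
None
```

I swung the clip out to about 1.58 rad and pushed the white plate into the recess, where it looks flat and flush. The job was handed in at about 20.5 s; while lowering, the fingertips pressed on the deck and the wrist force read about 52 N (limit 120 N).

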